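# Put three mixed-up spares back with their own kind

### The arm

A 6-joint arm with a two-finger parallel gripper is mounted at the origin on the work surface. World frame = base frame: x ahead of the robot, y to its left, z up, the work surface at z = 0. Lengths are in m, angles in rad, forces in N, time in s.
With the tool pointing down it reaches from about 0.35 to 0.775 m from the base axis. Payload 7.3 kg.
Tool frame: the origin (TCP) lies at the very end of the fingers, on their centre line; the grasp point (between the pads) lies 19 mm behind it; y points along the fingers, z is the direction in which the jaws open and shut, and the axes are right-handed (so a half turn about y gives the same grasp; the last joint's range is limited). The gripper opens to 92 mm and grips with 3 to 60 N. Pads are 19 mm wide; open, the fingers measure 130 mm over their backs; the gripper's body (75 mm by 190 mm) begins 47 mm behind the grasp point.
Start: joints at [0.958, 0.342, 1.524, -0, 1.275, -0.146], TCP at [0.236, 0.469, 0.227] pointing down, gripper open.
Joint ranges: [-2.53, 2.53], [-0.77, 2.02], [0.04, 2.7], [-1, 4.14], [0.28, 2.66], [-3.11, 3.11]. Speed limits (rad/s): [2.57, 2.57, 3.14, 3.14, 3.14, 3.14].

### API

Orientations are given as a unit quaternion [w, x, y, z].
In Python, from bench import get_obs, grab_frame, get_calibration, finish_job gives the robot as it stands.
- The arm moves only by the tool apply_moves, never from a script. Its argument "moves" is a list of rows, each a list of 3 entries, a list of its own where there are three numbers: the shift along the tool's x, y, z in m, then the turn, a rotation vector about the tool's x, y, z in rad, then the closure, from 0 (fully open) to 1 (shut). In form: [[[tx, ty, tz], [wx, wy, wz], claw], ...]. A call has exactly 10 rows; each row is the pose to reach, as a shift and turn from the pose commanded when the call began, along the tool's axes at that moment; what a row does not reach only later rows make up. A row lasts 1/8 s, in which the tool goes at most 62.5 mm and 10.7 degrees, less where a joint would pass 70% of its speed; a pose out of reach is approached as far as the arm can. A call with a gripper value outside its range is refused whole. The fingers move at their own pace and stop on an object; "grip_force" is the grip in N (left out, the last holds). Time passes only in rows, so rows that repeat a pose let the fingers close, or fill a call up. It gives the time, the measured TCP pose, the force and the opening at its end, in the units of the state.
- get_obs(): the state, without advancing time (a new reading comes with each control period).
- grab_frame(name): name is "side" or "top"; returns the picture (480x640x3 uint8, red, green, blue); there is no depth.
- get_calibration(name): a dict with "vertical_fov" (degrees; the focal length in pixels is half the picture's height over the tangent of half this angle, whatever the lens; pixels are square), "cx", "cy" (the principal point, pixels), "R" (3x3) and "t" (3): a world point X has camera coordinates R X + t. Camera axes: x right, y down, z forward; pixel columns grow to the right and rows downward; lengths in m; the calibration is good to about 2 mm. A picture is of the moment at which its call begins. get_calibration takes no time and is no camera call.
- finish_job(): hands the job in, once; it reports no verdict.
The state is a dict: "clock": time; "qpos": joint angles; "qvel": joint speeds; "tau": joint torques, N m; "position": TCP position; "orientation": TCP orientation; "contact_force": force on the tool from outside, world axes, zero at the start; "torque": the same for the moment, N m; "gripper_width": opening from 0.0 (shut) to 1.0 (fully open).
Only numpy, scipy, OpenCV 4.12 (cv2) and the standard library are available. Lean on these libraries where they do the work, as an engineer would, in place of code of your own. Each camera call takes 0.05 s, during which the arm holds its last target.

### The job

Each of the three small grey stock trays should hold a matching pair, but the parts in the compartments nearer the robot have been put away in the wrong trays. Change these three round, parking one on the empty rubber mat meanwhile, until each stands upright in the nearer compartment of the tray whose farther compartment holds its twin. Set the parts down, do not drop or tip them, and leave the three in the farther compartments where they are.

Things in the scene. Friction and masses are not known exactly. Their poses are not given: they have to be found in the camera images.
- filter_stray: The loose spin-on oil filter: a dark metal can standing upright, 60 mm diameter, 80 mm tall (can to 72 mm, then a 29 mm wide hexagon on top), pale plain band round it. About 0.34 kg. Starts upright in the nearer compartment of a tray that is not its own. Origin at the centre of its underside, z up, so grip 45 to 60 mm above the origin, clear of the tray's rim.
- coupling_stray: The loose jaw shaft coupling: a bare aluminium cylinder standing on end, 44 mm diameter, 70 mm tall, with a dark rubber middle and a 19 mm open bore in its top. About 0.26 kg. Starts upright in the nearer compartment of a tray that is not its own. Origin at the centre of its underside, z up, so grip 45 to 60 mm above the origin, clear of the tray's rim.
- contactor_stray: Loose motor contactor, boxy, black and grey: foot 60 mm (its x) by 45 mm (its y), 40 mm tall, bare screws on the two end shoulders; central block 34 (x) by 45 mm (y) up to 72 mm. 0.28 kg. Starts upright in the nearer compartment of a wrong tray. Origin at the centre of its underside, z up; grip the block across y, 45 to 60 mm above the origin, over the tray's rim.
- filter_stock: The other filter, same as the loose filter in every size. Stands upright in the farther compartment of its own tray, and shows what that tray is for; stays there. Origin at the centre of its underside.
- coupling_stock: The other coupling, same as the loose coupling in every size. Stands upright in the farther compartment of its own tray, and shows what that tray is for; stays there. Origin at the centre of its underside.
- contactor_stock: The other contactor, same as the loose contactor in every size. Stands upright in the farther compartment of its own tray, and shows what that tray is for; stays there. Origin at the centre of its underside.
- tray_filter: The filters' tray. All three trays are alike: grey, fixed, 184 (x) by 94 (y) by 26 mm tall, floor and walls 4 mm, two compartments 86 by 86 mm. Origin: centre of the underside; x runs away from the robot, turned up to 0.2 rad. Centre of the nearer compartment at x = -45 mm, of the farther (holds the filter that stays) at x = +45 mm; floors at z = 4 mm. Blank card on the near end.
- tray_coupling: The couplings' tray. All three trays are alike: grey, fixed, 184 (x) by 94 (y) by 26 mm tall, floor and walls 4 mm, two compartments 86 by 86 mm. Origin: centre of the underside; x runs away from the robot, turned up to 0.2 rad. Centre of the nearer compartment at x = -45 mm, of the farther (holds the coupling that stays) at x = +45 mm; floors at z = 4 mm. Blank card on the near end.
- tray_contactor: The contactors' tray. All three trays are alike: grey, fixed, 184 (x) by 94 (y) by 26 mm tall, floor and walls 4 mm, two compartments 86 by 86 mm. Origin: centre of the underside; x runs away from the robot, turned up to 0.2 rad. Centre of the nearer compartment at x = -45 mm, of the farther (holds the contactor that stays) at x = +45 mm; floors at z = 4 mm. Blank card on the near end.
- mat: Free square of dark rubber, 120 by 120 by 4 mm, fixed flat on the bench; origin at the centre of its underside, turned up to 0.2 rad. Room for one part. Small things lying round the trays and mat are under 65 mm tall; equipment stands only along the back (beyond x = 0.7 m) and the sides (beyond 0.45 m left or right), under 160 mm tall.
Things that resemble listed ones, but are neither listed nor needed, are in the scene too. Leave any red look-alike of the filter_stray alone.

How it is judged:
By the outcome, as a careful person would: the job done as asked, in the order asked, and still so for the second after the job is handed in, with the robot touching nothing.
It also fails if it takes over 118 s, if anything falls off the work surface, if the arm or the gripper's body presses on something with over 40 N, if the wrist force passes 120 N, or if a joint passes its speed limit or range.

## Working session

There is one attempt and no reset: what is moved stays moved. The work goes in short steps, Python scripts to look and compute and a tool call to move; the robot and the scene stay as the last step left them, time stands still between calls to the robot, and variables do not carry over. Pictures are saved under pics/ and viewed, and the job is handed in when it is done.

Besides the shell and the picture viewer there is one more tool, called after "Emit:" in YAML: its name, and indented under it one key for each argument. apply_moves: Moves the arm, as the interface text tells. Its arguments: {"type":"object","properties":{"moves":{"type":"array"},"grip_force":{"type":"number"}},"required":["moves"]}

```bash
ls; mkdir -p pics
python3 - <<'E'
from bench import *
import cv2
print(get_obs())
for n in("top","side"):
    print(n,get_calibration(n))
    cv2.imwrite(f"pics/{n}0.png",grab_frame(n)[:,:,::-1])
E
```

```text
pics
{'clock': 0.0, 'qpos': array([ 9.57998686e-01,  3.42722978e-01,  1.52504664e+00,  2.57707925e-05,
        1.27541433e+00, -1.46006599e-01]), 'qvel': array([-3.35154936e-04, -6.52939620e-05, -6.72370701e-04,  8.93111760e-04,
        9.24218035e-04,  7.97395739e-04]), 'tau': array([-4.98606787e-04, -4.31236053e+01, -2.44220442e+01,  7.19049876e-02,
        5.59838698e-02, -1.03943676e-04]), 'position': array([0.23599098, 0.46849434, 0.22603451]), 'orientation': array([-0.68741457,  0.68845331, -0.16376029,  0.16332736]), 'contact_force': array([-0.55034447, -0.88436375, -0.1977274 ]), 'torque': array([0.0117128 , 0.02446114, 0.0417159 ]), 'gripper_width': 1.0027882739978344}
top {'vertical_fov': 48.425867764449016, 'cx': 327.5487522870793, 'cy': 234.95134650070935, 'R': array([[ 0.02023146, -0.99977706,  0.00604298],
       [-0.98857676, -0.020907  , -0.14926114],
       [ 0.1493542 , -0.00295418, -0.98877935]]), 't': array([-0.00786577,  0.49418508,  1.01683211])}
side {'vertical_fov': 48.95736150904598, 'cx': 314.0621201201673, 'cy': 242.3713125313355, 'R': array([[ 0.69869689, -0.71540686, -0.00395877],
       [-0.46582638, -0.45073223, -0.76147636],
       [ 0.54298106,  0.53388527, -0.6481806 ]]), 't': array([-0.3443764 ,  0.26080152,  0.95643229])}
```

View pics/top0.png

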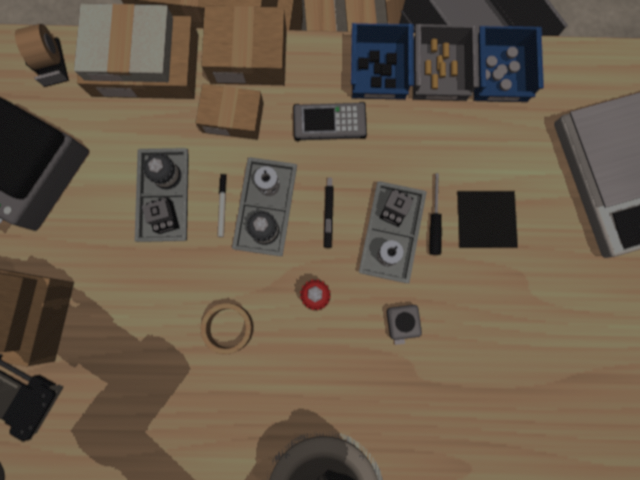

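View pics/side0.png

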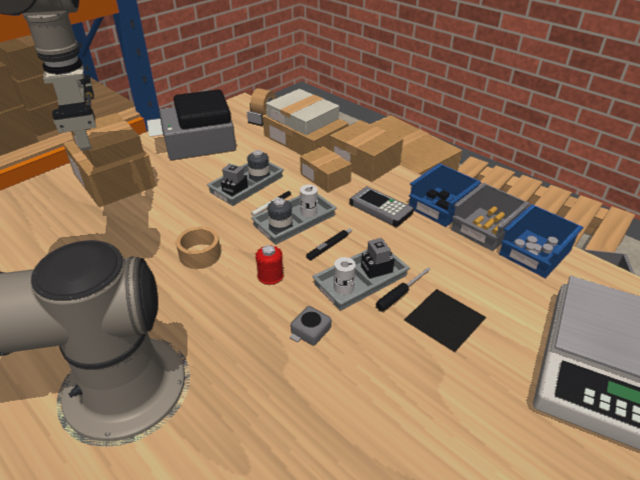

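The left tray holds a filter (far) and the stray contactor (near). The middle tray holds a coupling (far) and the stray filter (near). The right tray holds a contactor (far) and the stray coupling (near). The mat is on the right, around (487,219). I'll enlarge crops next.

Run:
```python
import cv2
a=cv2.imread("pics/top0.png")
c=a[140:290,125:525]
cv2.imwrite("pics/c1.png",cv2.resize(a[140:260,125:305],None,fx=4.4,fy=4.4,interpolation=cv2.INTER_CUBIC))
cv2.imwrite("pics/c2.png",cv2.resize(a[170:290,350:530],None,fx=4.4,fy=4.4,interpolation=cv2.INTER_CUBIC))
b=cv2.imread("pics/side0.png")
cv2.imwrite("pics/c3.png",cv2.resize(b[140:310,200:420],None,fx=3.5,fy=3.5,interpolation=cv2.INTER_CUBIC))
```

```text
(no output)
```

View pics/c1.png

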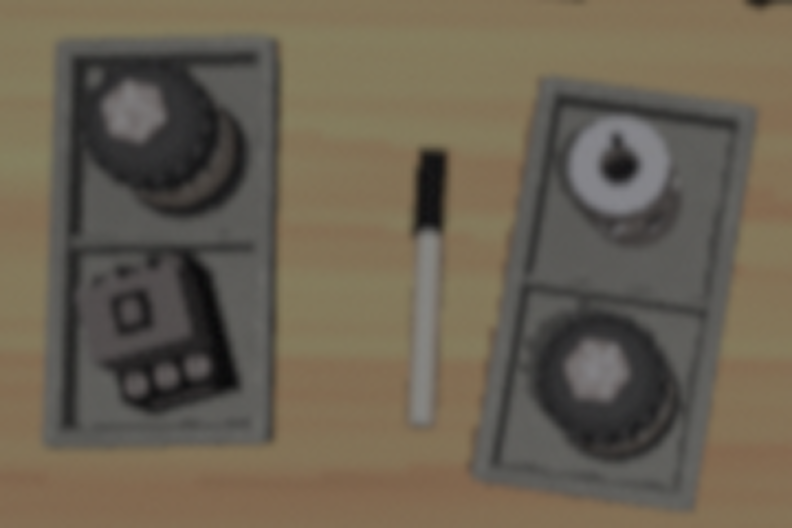

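View pics/c2.png

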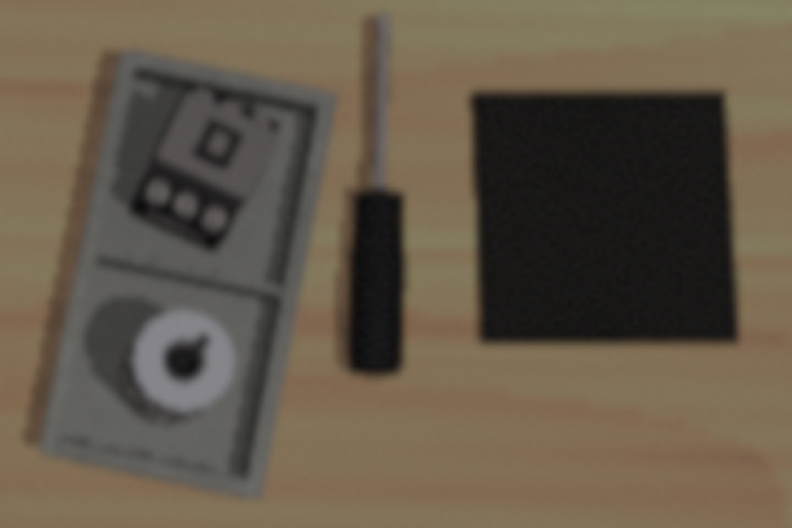

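View pics/c3.png

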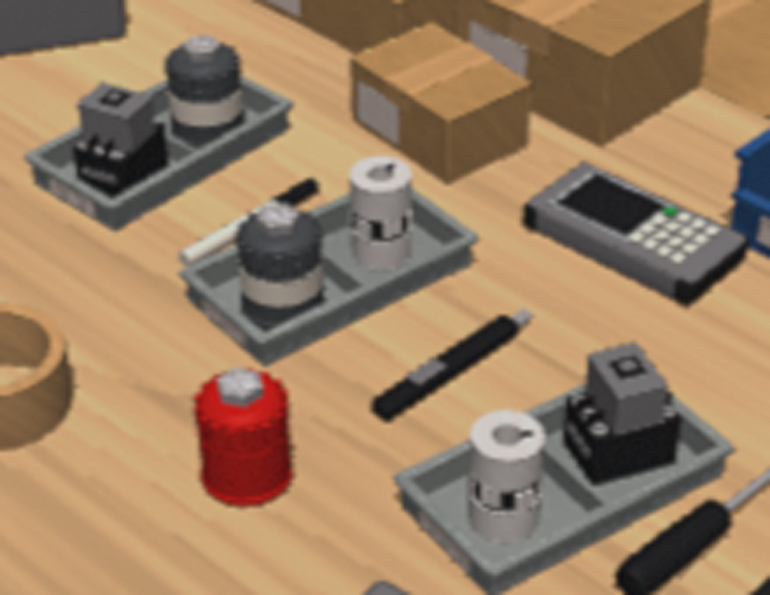

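```bash
cat > h.py <<'E'
import numpy as np, cv2
from bench import *
cal={n:get_calibration(n) for n in("top","side")}
def K(n):
    c=cal[n]; f=240/np.tan(np.radians(c["vertical_fov"])/2); return f,c["cx"],c["cy"],np.array(c["R"]),np.array(c["t"])
def ray(n,u,v,z):
    f,cx,cy,R,t=K(n); C=-R.T@t; d=R.T@np.array([(u-cx)/f,(v-cy)/f,1.]); return (C+d*(z-C[2])/d[2])[:2]
def proj(n,X):
    f,cx,cy,R,t=K(n); p=R@np.array(X,float)+t; return np.array([f*p[0]/p[2]+cx,f*p[1]/p[2]+cy])
def tri(pt,ps):
    A=[];b=[]
    for n,p in(("top",pt),("side",ps)):
        f,cx,cy,R,t=K(n)
        for k,(q,c) in enumerate(zip(p,(cx,cy))):
            w=(q-c)/f; A.append(w*R[2]-R[k]); b.append(t[k]-w*t[2])
    s=np.linalg.lstsq(np.array(A),np.array(b),rcond=None)[0]; return s
E
python3 - <<'E'
from h import *
np.set_printoptions(precision=4,suppress=True)
for n in cal: f,cx,cy,R,t=K(n); print(n,f,-R.T@t)
a=cv2.imread("pics/top0.png"); hsv=cv2.cvtColor(a,cv2.COLOR_BGR2HSV)
m=(hsv[...,1]<70).astype(np.uint8)*255
v=np.full_like(m,0); 
for (x0,y0,x1,y1) in((125,140,205,255),(226,150,303,262),(350,175,432,290),(450,180,525,260)):
    sub=m[y0:y1,x0:x1]; sub=cv2.morphologyEx(sub,cv2.MORPH_OPEN,np.ones((3,3)))
    cs,_=cv2.findContours(sub,cv2.RETR_EXTERNAL,cv2.CHAIN_APPROX_NONE)
    c=max(cs,key=cv2.contourArea)+[x0,y0]; h=cv2.convexHull(c)
    ap=cv2.approxPolyDP(h,5,True)[:,0]
    print(cv2.contourArea(c),cv2.minAreaRect(c),ap.tolist())
    cv2.polylines(a,[h],True,(0,0,255),1)
cv2.imwrite("pics/m.png",cv2.resize(a[140:290,125:525],None,fx=2,fy=2))
E
```

```text
top 533.7019673366402 [0.3368 0.0055 1.0792]
side 527.1516457262715 [-0.1572 -0.6394  0.8172]
4820.0 ((161.0, 194.0), (94.0, 54.0), 90.0) [[186, 147], [186, 239], [135, 241], [137, 149]]
4733.0 ((264.5946350097656, 205.9324493408203), (52.114479064941406, 95.02261352539062), 9.462322235107422) [[248, 157], [296, 164], [281, 256], [232, 248]]
4813.5 ((392.6538391113281, 231.7307586669922), (52.55912780761719, 95.70467376708984), 11.309932708740234) [[378, 181], [426, 192], [408, 283], [359, 272]]
2963.5 ((487.5, 218.99998474121094), (56.99999237060547, 53.99999237060547), -0.0) [[513, 192], [516, 245], [460, 246], [459, 192]]
```

View pics/m.png

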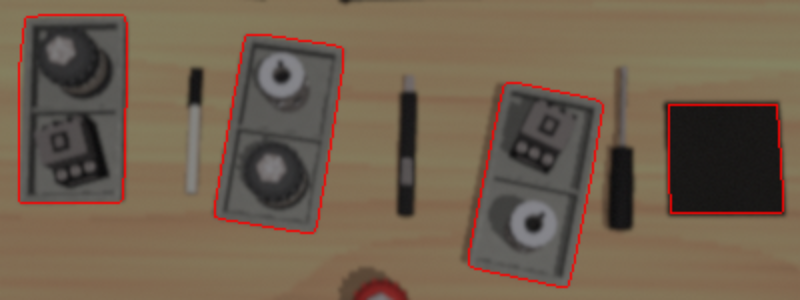

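```bash
cat > tr.py <<'E'
from h import *
np.set_printoptions(precision=4,suppress=True)
def quad(m,x0,y0,x1,y1):
    sub=cv2.morphologyEx(m[y0:y1,x0:x1],cv2.MORPH_OPEN,np.ones((3,3)))
    cs,_=cv2.findContours(sub,cv2.RETR_EXTERNAL,cv2.CHAIN_APPROX_NONE)
    c=max(cs,key=cv2.contourArea)+[x0,y0]
    ap=cv2.approxPolyDP(cv2.convexHull(c),5,True)[:,0].astype(float)
    # order TL,TR,BR,BL
    s=ap.sum(1);d=ap[:,0]-ap[:,1]; q=[ap[s.argmin()],ap[d.argmax()],ap[s.argmax()],ap[d.argmin()]]
    pts=c[:,0].astype(float); cen=pts.mean(0); E=[]
    for i in range(4):
        p,r=q[i],q[(i+1)%4]; t=(r-p)/np.linalg.norm(r-p); n=np.array([-t[1],t[0]])
        w=pts-p; k=(abs(w@n)<2.5)&(w@t>8)&(w@t<np.linalg.norm(r-p)-8)
        vx,vy,px,py=cv2.fitLine(pts[k].astype(np.float32),cv2.DIST_HUBER,0,.01,.01).ravel()
        nn=np.array([-vy,vx]); nn*=np.sign(nn@(np.array([px,py])-cen))
        E.append((np.array([px,py])+nn*0.5,np.array([vx,vy])))   # mask edge is half pixel outside
    return E
def world(E,z):
    out=[]
    for (p,d),zz in zip(E,z):
        a=ray("top",*(p-25*d),zz);b=ray("top",*(p+25*d),zz); out.append(((a+b)/2,(b-a)/np.linalg.norm(b-a)))
    return out
def isect(l1,l2):
    s=np.linalg.solve(np.c_[l1[1],-l2[1]],l2[0]-l1[0]); return l1[0]+s[0]*l1[1]
if __name__=="__main__":
    a=cv2.imread("pics/top0.png"); hsv=cv2.cvtColor(a,cv2.COLOR_BGR2HSV)
    m=(hsv[...,1]<70).astype(np.uint8)*255
    h=.026
    for nm,roi,z in(("filter",(125,140,205,255),(h,0,0,h)),("coupling",(226,150,303,262),(h,0,0,h)),("contactor",(350,175,432,290),(h,h,0,0)),("mat",(450,180,525,260),(.004,)*4)):
        L=world(quad(m,*roi),z)
        C=[isect(L[3],L[0]),isect(L[0],L[1]),isect(L[1],L[2]),isect(L[2],L[3])]
        C=np.array(C); cen=C.mean(0)
        ang=[np.arctan2(*( (d if d[0]>0 else -d)[::-1])) for d in(L[1][1],L[3][1])]
        ang+= [np.arctan2(*((d if d[1]>0 else -d)[::-1]))-np.pi/2 for d in(L[0][1],L[2][1])]
        print(nm,cen,"len x",np.linalg.norm(C[0]-C[3]),np.linalg.norm(C[1]-C[2]),"len y",np.linalg.norm(C[0]-C[1]),np.linalg.norm(C[3]-C[2]),"yaw",np.array(ang))
        y=np.median(ang); u=np.array([np.cos(y),np.sin(y)])
        print("   near",cen-.045*u,"far",cen+.045*u)
E
python3 tr.py
```

```text
filter [0.5752 0.3427] len x 0.19124292312456634 0.19286606244768634 len y 0.10066762358016304 0.09731391172122049 yaw [0.0335 0.0511 0.0379 0.0211]
   near [0.5302 0.3411] far [0.6201 0.3443]
coupling [0.5547 0.1312] len x 0.190766997939636 0.1920978777699098 len y 0.10163310891787171 0.10128529572668701 yaw [-0.1288 -0.1269 -0.1275 -0.1407]
   near [0.51   0.1369] far [0.5993 0.1254]
contactor [ 0.5077 -0.1285] len x 0.19140536297626298 0.19096724771305268 len y 0.10280737380972316 0.10279290523553469 yaw [-0.1919 -0.1918 -0.1956 -0.1914]
   near [ 0.4635 -0.12  ] far [ 0.5519 -0.1371]
mat [ 0.5397 -0.3237] len x 0.11454398660546686 0.11461928648266093 len y 0.11434702948417212 0.1153631635761056 yaw [0.0272 0.0184 0.0217 0.021 ]
   near [ 0.4947 -0.3246] far [ 0.5847 -0.3227]
```

Run:
```python
from h import *
np.set_printoptions(precision=4,suppress=True)
T=cv2.imread("pics/top0.png");S=cv2.imread("pics/side0.png")
def blob(img,roi,th):
    x0,y0,x1,y1=roi; g=img[y0:y1,x0:x1].min(2); m=(g>th).astype(np.uint8)
    n,l,st,ce=cv2.connectedComponentsWithStats(m); i=1+st[1:,4].argmax()
    c,_=cv2.findContours((l==i).astype(np.uint8),cv2.RETR_EXTERNAL,cv2.CHAIN_APPROX_NONE)
    hull=cv2.convexHull(c[0]); M=cv2.moments(hull)
    return np.array([M['m10']/M['m00']+x0,M['m01']/M['m00']+y0]),cv2.boundingRect(hull),M['m00']
for nm,rt,th,z in(("filt_stray",(250,210,278,235),75,.084),("filt_stock",(145,155,165,178),75,.084),("coup_stray",(378,238,408,266),95,.074),("coup_stock",(250,162,280,192),95,.074)):
    p,b,a=blob(T,rt,th); print(nm,p,b,a,ray("top",*p,z))
print(T[225,255:275].min(1),T[251,375:410].min(1))
cv2.imwrite("pics/d1.png",cv2.resize(T[185:245,130:200],None,fx=9,fy=9,interpolation=cv2.INTER_CUBIC)*2)
cv2.imwrite("pics/d2.png",cv2.resize(S[150:230,200:290],None,fx=7,fy=7,interpolation=cv2.INTER_CUBIC))
cv2.imwrite("pics/d3.png",cv2.resize(S[175:305,245:415],None,fx=4.6,fy=4.6,interpolation=cv2.INTER_CUBIC))
```

```text
filt_stray [260.1545 223.6391] (3, 7, 15, 14) 151.0 [0.5061 0.1303]
filt_stock [154.9409 164.7246] (3, 3, 15, 14) 141.0 [0.6165 0.3366]
coup_stray [392.3717 251.7047] (2, 1, 25, 27) 464.5 [ 0.4591 -0.1211]
coup_stock [265.4502 176.8134] (4, 4, 24, 23) 396.5 [0.5999 0.1249]
[107 112 117 122 126 125 121 120 121 121 115 106  89  66  54  52  50  47
  44  41] [ 63  62  57  55  70 100 124 132 133 133 132 119  83  43  27  27  28  24
  24  30  55  92 122 131 133 133 132 127 114 100  94  86  72  63  56]
```

View pics/d1.png

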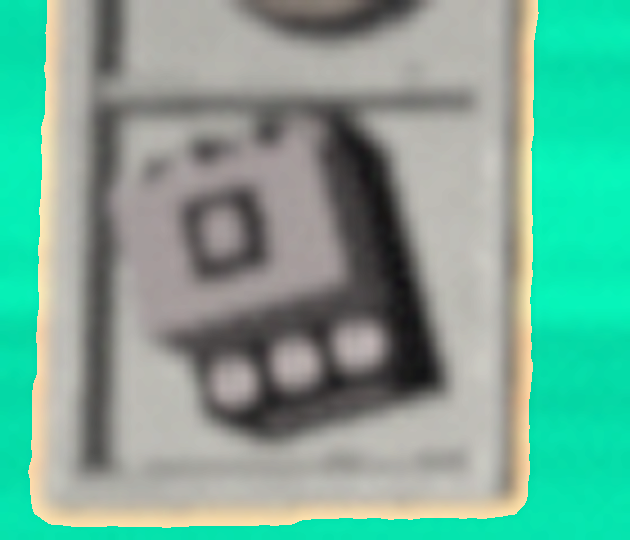

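View pics/d2.png

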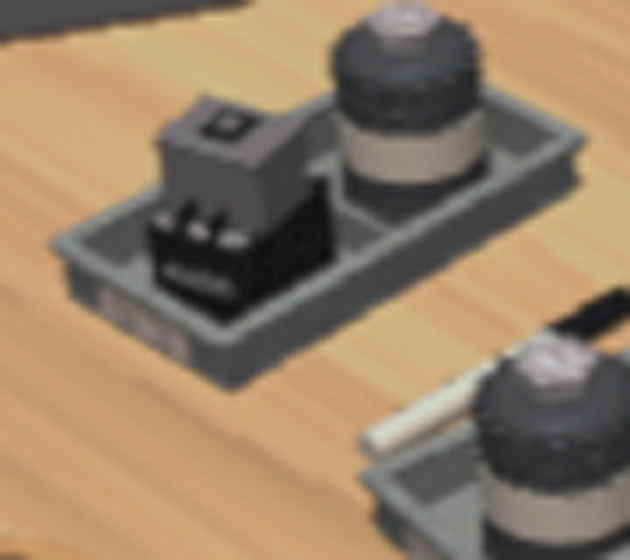

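View pics/d3.png

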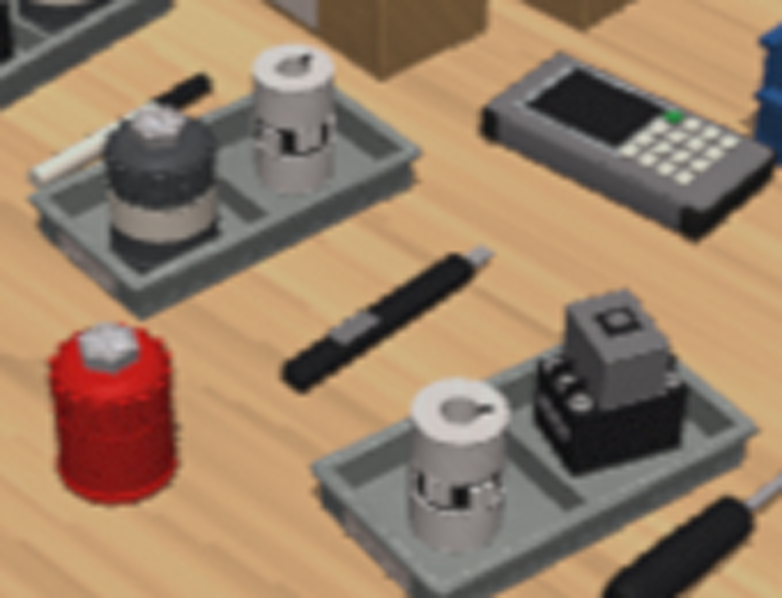

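Run:
```python
from h import *
np.set_printoptions(precision=4,suppress=True)
print("coup",tri((392.37,251.7),(345,264.1)),ray("side",345,264.1,.074))
print("filt",tri((260.15,223.64),(279.8,201.5)),ray("side",279.8,201.5,.084))
o=lambda x,y:((x+.5)/9-.5+130,(y+.5)/9-.5+185)
print("cont",tri(o(225,232),(233.0,167.2)),ray("side",233.0,167.2,.076),ray("top",*o(225,232),.076))
P=[ray("top",*o(*p),.076) for p in((115,190),(325,120),(350,285),(160,340))]
print(P,np.mean(P,0))
for i in range(4):
    d=P[(i+1)%4]-P[i]; print(np.linalg.norm(d),np.arctan2(d[1],d[0]))
# foot bottom edge z=.004, screws z=.044
for a,b,z in(((275,435),(440,385),.004),((235,380),(360,345),.044),((440,385),(385,150),.044)):
    d=ray("top",*o(*b),z)-ray("top",*o(*a),z); print(d,np.linalg.norm(d),np.arctan2(d[1],d[0]))
m=[ray("top",*o(x,y),.044) for x,y in((235,380),(297,362),(360,345))];print(m)
```

```text
coup [ 0.4597 -0.1216  0.0739] [ 0.4602 -0.122 ]
filt [0.5077 0.1296 0.082 ] [0.5072 0.1267]
cont [0.5297 0.3323 0.0783] [0.533  0.3344] [0.5289 0.3339]
[array([0.5375, 0.3578]), array([0.5537, 0.3143]), array([0.5181, 0.3067]), array([0.5054, 0.346 ])] [0.5287 0.3312]
0.04644433492807978 -1.215665691864846
0.036397556113481055 -2.9304975450246835
0.04133869719714794 1.8823844609148648
0.034221323392547555 0.35280421181921956
[ 0.0122 -0.0365] 0.038519816054896364 -1.2475533852243377
[ 0.0083 -0.0267] 0.02796699218660026 -1.2689292855319696
[0.052  0.0153] 0.054210788158069206 0.28602831526499495
[array([0.5023, 0.3399]), array([0.5066, 0.3267]), array([0.5106, 0.3132])]
```

```bash
cat > go.py <<'E'
from h import *
from scipy.spatial.transform import Rotation as Ro
def plan(*wps):
    """wps: (x,y,z,jawyaw) jaw yaw = world angle of jaw line minus pi/2; prints shift/turn in the tool axes"""
    o=get_obs(); q=o["orientation"]; R=Ro.from_quat([q[1],q[2],q[3],q[0]]).as_matrix(); p=o["position"]
    print("t %.2f"%o["clock"],"pos",np.round(p,4),"q6 %.3f"%o["qpos"][5],"jaw",np.round(R[:,2],3),"down",np.round(R[:,1],4),"F",np.round(o["contact_force"],1),"w %.3f"%o["gripper_width"])
    for x,y,z,a in wps:
        best=None
        for s in(1,-1):
            zt=s*np.array([-np.sin(a),np.cos(a),0]); yt=np.array([0,0,-1.]); T=np.c_[np.cross(yt,zt),yt,zt]
            w=Ro.from_matrix(R.T@T).as_rotvec()
            if best is None or np.linalg.norm(w)<np.linalg.norm(best): best=w
        print((x,y,z,a),"shift",np.round(R.T@(np.array([x,y,z])-p),4).tolist(),"turn",np.round(best,4).tolist())
E
python3 - <<'E'
from go import *
print(ray("top",429.5,250.7,.015),ray("top",428,214,.015))
plan((.4595,-.1213,.16,-.19),(.4595,-.1213,.039,-.19),(.38,.1,.2,-.19))
E
```

```text
[ 0.46990719 -0.20324365] [ 0.54492287 -0.20081772]
t 0.10 pos [0.236  0.4686 0.2261] q6 -0.146 jaw [ 0.45   0.893 -0.001] down [-8.0e-04 -1.1e-03 -1.0e+00] F [ 0.1 -0.8 -0.6] w 0.998
(0.4595, -0.1213, 0.16, -0.19) shift [0.465, 0.0666, -0.4261] turn [0.0013, -0.2768, -0.0004]
(0.4595, -0.1213, 0.039, -0.19) shift [0.465, 0.1876, -0.4259] turn [0.0013, -0.2768, -0.0004]
(0.38, 0.1, 0.2, -0.19) shift [0.2944, 0.0264, -0.2643] turn [0.0013, -0.2768, -0.0004]
```

Emit:
apply_moves:
  moves:
    - [[0.04,0,-0.036],[0,-0.03,0],0.24]
    - [[0.08,0,-0.072],[0,-0.06,0],0.24]
    - [[0.12,0,-0.11],[0,-0.09,0],0.24]
    - [[0.16,0.005,-0.147],[0,-0.12,0],0.24]
    - [[0.2,0.01,-0.183],[0,-0.15,0],0.24]
    - [[0.24,0.02,-0.22],[0,-0.18,0],0.24]
    - [[0.28,0.03,-0.257],[0,-0.21,0],0.24]
    - [[0.32,0.04,-0.294],[0,-0.24,0],0.24]
    - [[0.36,0.05,-0.33],[0,-0.26,0],0.24]
    - [[0.4,0.06,-0.367],[0,-0.277,0],0.24]
  grip_force: 25

```text
clock: 1.35
position: [0.4286, -0.0406, 0.1663]
orientation: [0.704, -0.704, 0.067, -0.067]
contact_force: [1.3, -0.2, 0.2]
gripper_width: 0.759
```

Run:
```python
from go import *
plan((.4595,-.1213,.16,-.19),(.4595,-.1213,.039,-.19))
```

```text
t 1.35 pos [ 0.4286 -0.0406  0.1663] q6 -1.655 jaw [0.188 0.982 0.   ] down [ 1.e-04  3.e-04 -1.e+00] F [ 1.3 -0.2  0.2] w 0.759
(0.4595, -0.1213, 0.16, -0.19) shift [0.0455, 0.0063, -0.0734] turn [-0.0003, 0.0005, 0.0001]
(0.4595, -0.1213, 0.039, -0.19) shift [0.0455, 0.1273, -0.0734] turn [-0.0003, 0.0005, 0.0001]
```

Emit:
apply_moves:
  moves:
    - [[0.023,0.003,-0.036],[0,0,0],0.24]
    - [[0.04,0.006,-0.065],[0,0,0],0.24]
    - [[0.0455,0.006,-0.0734],[0,0,0],0.24]
    - [[0.0455,0.01,-0.0734],[0,0,0],0.24]
    - [[0.0455,0.05,-0.0734],[0,0,0],0.24]
    - [[0.0455,0.085,-0.0734],[0,0,0],0.24]
    - [[0.0455,0.115,-0.0734],[0,0,0],0.24]
    - [[0.0455,0.1273,-0.0734],[0,0,0],0.24]
    - [[0.0455,0.1273,-0.0734],[0,0,0],0.24]
    - [[0.0455,0.1273,-0.0734],[0,0,0],0.24]

```text
clock: 2.6
position: [0.4598, -0.1195, 0.0405]
orientation: [-0.704, 0.704, -0.066, 0.068]
contact_force: [0.5, 0.3, 1.0]
gripper_width: 0.761
```

Run:
```python
from go import *
plan((.4595,-.1213,.039,-.19))
for n in cal:
    g=grab_frame(n)[:,:,::-1]; u,v=proj(n,(.4595,-.1213,.05)).astype(int)
    cv2.imwrite(f"pics/a_{n}.png",cv2.resize(g[v-60:v+60,u-80:u+80],None,fx=4,fy=4))
```

```text
t 2.60 pos [ 0.4598 -0.1195  0.0405] q6 -1.797 jaw [ 0.188  0.982 -0.   ] down [ 1.8e-03 -7.0e-04 -1.0e+00] F [0.5 0.3 1. ] w 0.761
(0.4595, -0.1213, 0.039, -0.19) shift [0.0, 0.0015, -0.0018] turn [0.0003, 0.0006, 0.0019]
```

View pics/a_side.png

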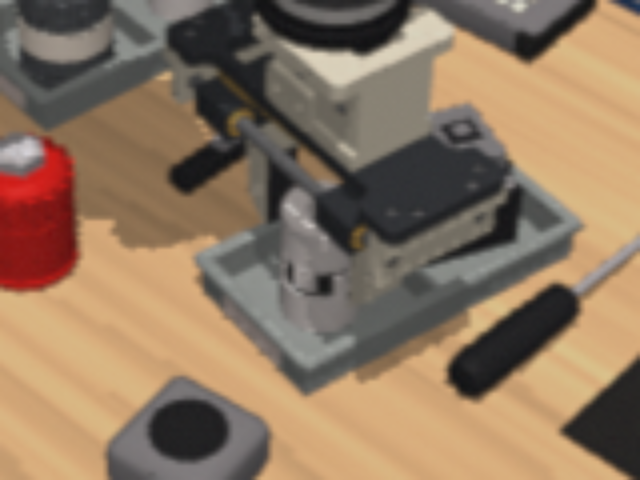

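Emit:
apply_moves:
  moves:
    - [[0,0,-0.0015],[0,0,0],0.24]
    - [[0,0,-0.0015],[0,0,0],1]
    - [[0,0,-0.0015],[0,0,0],1]
    - [[0,0,-0.0015],[0,0,0],1]
    - [[0,0,-0.0015],[0,0,0],1]
    - [[0,0,-0.0015],[0,0,0],1]
    - [[0,0,-0.0015],[0,0,0],1]
    - [[0,-0.005,-0.0015],[0,0,0],1]
    - [[0,-0.015,-0.0015],[0,0,0],1]
    - [[0,-0.03,-0.0015],[0,0,0],1]

```text
clock: 3.95
position: [0.4585, -0.121, 0.0698]
orientation: [0.704, -0.704, 0.067, -0.067]
contact_force: [-0.8, 0.8, -2.7]
gripper_width: 0.473
```

Run:
```python
from go import *
plan((.4595,-.1213,.16,-.19),(.54,-.3237,.16,0.02),(.54,-.3237,.0415,0.02))
```

```text
t 3.95 pos [ 0.4585 -0.121   0.0698] q6 -1.801 jaw [0.189 0.982 0.   ] down [-9.e-04  3.e-04 -1.e+00] F [-0.8  0.8 -2.7] w 0.473
(0.4595, -0.1213, 0.16, -0.19) shift [0.0009, -0.0902, -0.0001] turn [-0.0001, 0.0002, -0.001]
(0.54, -0.3237, 0.16, 0.02) shift [0.1182, -0.0903, -0.1836] turn [-0.0002, -0.2098, -0.0009]
(0.54, -0.3237, 0.0415, 0.02) shift [0.1183, 0.0282, -0.1837] turn [-0.0002, -0.2098, -0.0009]
```

Emit:
apply_moves:
  moves:
    - [[0,-0.03,0],[0,0,0],1]
    - [[0,-0.07,0],[0,0,0],1]
    - [[0.01,-0.09,-0.016],[0,0,0],1]
    - [[0.035,-0.09,-0.055],[0,0,0],1]
    - [[0.065,-0.09,-0.1],[0,0,0],1]
    - [[0.095,-0.09,-0.148],[0,0,0],1]
    - [[0.113,-0.09,-0.175],[0,0,0],1]
    - [[0.1182,-0.08,-0.1836],[0,0,0],1]
    - [[0.1182,-0.05,-0.1836],[0,0,0],1]
    - [[0.1182,-0.02,-0.1836],[0,0,0],1]

```text
clock: 5.2
position: [0.5396, -0.3225, 0.0883]
orientation: [0.704, -0.704, 0.067, -0.067]
contact_force: [0.2, -0.0, -3.9]
gripper_width: 0.48
```

Emit:
apply_moves:
  moves:
    - [[0,0.02,0],[0,0,0],1]
    - [[0,0.033,0],[0,0,0],1]
    - [[0,0.041,0],[0,0,0],1]
    - [[0,0.045,0],[0,0,0],1]
    - [[0,0.047,0],[0,0,0],1]
    - [[0,0.048,0],[0,0,0],1]
    - [[0,0.049,0],[0,0,0],1]
    - [[0,0.049,0],[0,0,0],1]
    - [[0,0.049,0],[0,0,0],1]
    - [[0,0.049,0],[0,0,0],1]

```text
clock: 6.45
position: [0.5403, -0.3236, 0.0405]
orientation: [0.704, -0.704, 0.067, -0.067]
contact_force: [0.6, -0.4, -4.5]
gripper_width: 0.476
```

Run:
```python
from go import *
plan((.54,-.3237,.04,-.19))
```

```text
t 6.45 pos [ 0.5403 -0.3236  0.0405] q6 -2.042 jaw [0.189 0.982 0.   ] down [ 1.e-04  0.e+00 -1.e+00] F [ 0.6 -0.4 -4.5] w 0.476
(0.54, -0.3237, 0.04, -0.19) shift [-0.0003, 0.0005, -0.0001] turn [-0.0, 0.0002, 0.0001]
```

Force still shows the weight with no contact. I'll creep down.

Emit:
apply_moves:
  moves:
    - [[0,0.0003,0],[0,0,0],1]
    - [[0,0.0006,0],[0,0,0],1]
    - [[0,0.0009,0],[0,0,0],1]
    - [[0,0.0012,0],[0,0,0],1]
    - [[0,0.0015,0],[0,0,0],1]
    - [[0,0.0018,0],[0,0,0],1]
    - [[0,0.002,0],[0,0,0],1]
    - [[0,0.002,0],[0,0,0],1]
    - [[0,0.002,0],[0,0,0],1]
    - [[0,0.002,0],[0,0,0],1]

```text
clock: 7.7
position: [0.5405, -0.3236, 0.0394]
orientation: [-0.704, 0.704, -0.067, 0.067]
contact_force: [-2.8, 3.0, 6.8]
gripper_width: 0.472
```

Emit:
apply_moves:
  moves:
    - [[0,-0.0004,0],[0,0,0],1]
    - [[0,-0.0004,0],[0,0,0],0.45]
    - [[0,-0.0004,0],[0,0,0],0.3]
    - [[0,-0.0004,0],[0,0,0],0.2]
    - [[0,-0.0004,0],[0,0,0],0.2]
    - [[0,-0.0004,0],[0,0,0],0.2]
    - [[0,-0.02,0],[0,0,0],0.2]
    - [[0,-0.06,0],[0,0,0],0.2]
    - [[0,-0.1,0],[0,0,0],0.2]
    - [[0,-0.12,0],[0,0,0],0.2]

```text
clock: 8.95
position: [0.541, -0.3242, 0.1611]
orientation: [-0.703, 0.705, -0.066, 0.068]
contact_force: [-0.6, -0.5, -0.3]
gripper_width: 0.801
```

Run:
```python
from go import *
plan((.4,0.0,.16,0),(.5288,.333,.16,.31),(.5288,.333,.039,.31))
g=grab_frame("side")[:,:,::-1]; cv2.imwrite("pics/b.png",g)
```

```text
t 8.95 pos [ 0.541  -0.3242  0.1611] q6 -2.042 jaw [ 0.189  0.982 -0.002] down [ 0.003  -0.0022 -1.    ] F [-0.6 -0.5 -0.3] w 0.801
(0.4, 0.0, 0.16, 0) shift [-0.1997, -0.0001, 0.2917] turn [0.0019, -0.1898, 0.0032]
(0.5288, 0.333, 0.16, 0.31) shift [-0.136, -0.0004, 0.6431] turn [0.0024, -0.4998, 0.0029]
(0.5288, 0.333, 0.039, 0.31) shift [-0.1364, 0.1206, 0.6433] turn [0.0024, -0.4998, 0.0029]
```

View pics/b.png

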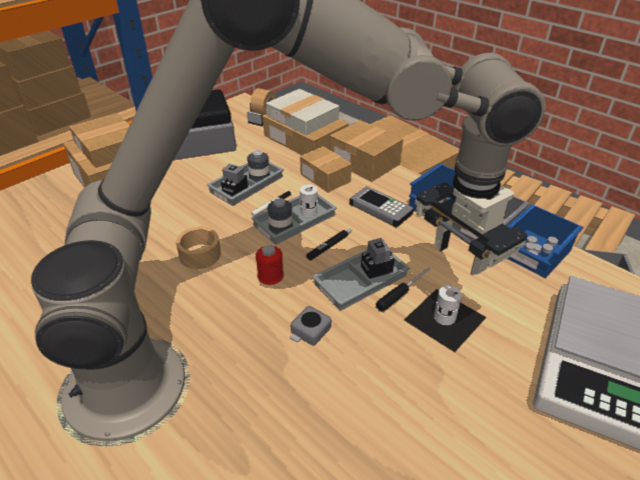

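Emit:
apply_moves:
  moves:
    - [[-0.012,0,0.055],[0,-0.04,0],0.2]
    - [[-0.024,0,0.115],[0,-0.09,0],0.2]
    - [[-0.037,0,0.175],[0,-0.13,0],0.2]
    - [[-0.05,0,0.235],[0,-0.18,0],0.2]
    - [[-0.062,0,0.295],[0,-0.23,0],0.2]
    - [[-0.075,0,0.355],[0,-0.27,0],0.2]
    - [[-0.088,0,0.415],[0,-0.32,0],0.2]
    - [[-0.1,0,0.475],[0,-0.37,0],0.2]
    - [[-0.113,0,0.535],[0,-0.42,0],0.2]
    - [[-0.126,0,0.595],[0,-0.46,0],0.2]

```text
clock: 10.25
position: [0.5284, 0.2864, 0.1578]
orientation: [-0.701, 0.701, 0.096, -0.096]
contact_force: [0.5, -0.5, 0.3]
gripper_width: 0.8
```

Run:
```python
from go import *
plan((.5288,.333,.16,.31),(.5288,.333,.039,.31))
```

```text
t 10.25 pos [0.5284 0.2864 0.1578] q6 -1.473 jaw [-0.268  0.963 -0.   ] down [-3.e-04 -2.e-04 -1.e+00] F [ 0.5 -0.5  0.3] w 0.800
(0.5288, 0.333, 0.16, 0.31) shift [0.0129, -0.0022, 0.0448] turn [0.0001, -0.0384, -0.0003]
(0.5288, 0.333, 0.039, 0.31) shift [0.013, 0.1188, 0.0448] turn [0.0001, -0.0384, -0.0003]
```

Emit:
apply_moves:
  moves:
    - [[0.013,0,0.042],[0,-0.038,0],0.2]
    - [[0.013,0,0.0448],[0,-0.038,0],0.2]
    - [[0.013,0,0.0448],[0,-0.038,0],0.2]
    - [[0.013,0.03,0.0448],[0,-0.038,0],0.2]
    - [[0.013,0.03,0.0448],[0,-0.038,0],0.2]
    - [[0.013,0.03,0.0448],[0,-0.038,0],0.2]
    - [[0.013,0.03,0.0448],[0,-0.038,0],0.2]
    - [[0.013,0.03,0.0448],[0,-0.038,0],0.2]
    - [[0.013,0.03,0.0448],[0,-0.038,0],0.2]
    - [[0.013,0.03,0.0448],[0,-0.038,0],0.2]

```text
clock: 11.5
position: [0.5294, 0.3312, 0.1286]
orientation: [0.699, -0.699, -0.109, 0.108]
contact_force: [0.5, -0.3, 0.6]
gripper_width: 0.796
```

Run:
```python
from go import *
plan((.5288,.333,.039,.31))
for n in cal:
    g=grab_frame(n)[:,:,::-1]; u,v=proj(n,(.53,.333,.07)).astype(int)
    cv2.imwrite(f"pics/c_{n}.png",cv2.resize(g[v-50:v+50,u-60:u+60],None,fx=5,fy=5,interpolation=cv2.INTER_CUBIC))
```

```text
t 11.50 pos [0.5294 0.3312 0.1286] q6 -1.443 jaw [-0.303  0.953  0.   ] down [ 2.e-04  1.e-04 -1.e+00] F [ 0.5 -0.3  0.6] w 0.796
(0.5288, 0.333, 0.039, 0.31) shift [-0.0, 0.0896, 0.0019] turn [-0.0001, -0.0017, 0.0003]
```

View pics/c_side.png

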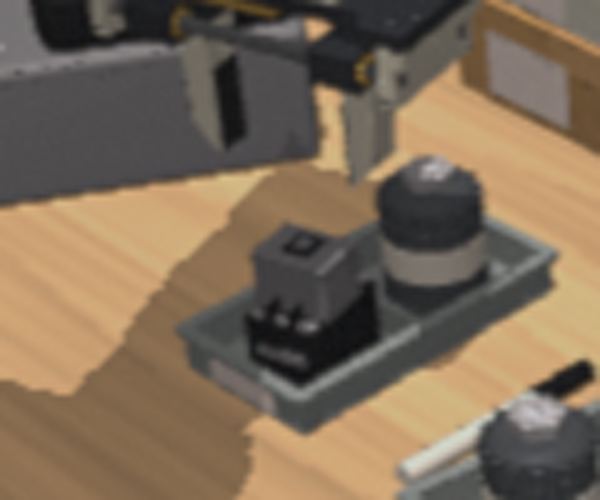

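View pics/c_top.png

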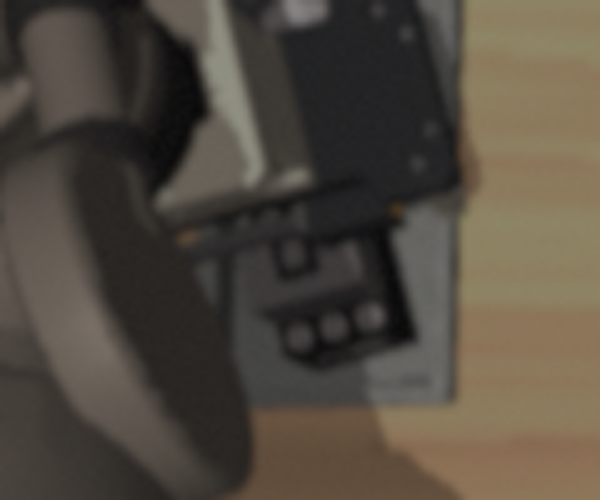

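Emit:
apply_moves:
  moves:
    - [[0,0.035,0.001],[0,0,0],0.2]
    - [[0,0.065,0.0015],[0,0,0],0.2]
    - [[0,0.082,0.0015],[0,0,0],0.2]
    - [[0,0.0895,0.0015],[0,0,0],0.2]
    - [[0,0.0895,0.0015],[0,0,0],0.2]
    - [[0,0.0895,0.0015],[0,0,0],1]
    - [[0,0.0895,0.0015],[0,0,0],1]
    - [[0,0.0895,0.0015],[0,0,0],1]
    - [[0,0.0895,0.0015],[0,0,0],1]
    - [[0,0.0895,0.0015],[0,0,0],1]

```text
clock: 12.85
position: [0.5291, 0.3328, 0.0394]
orientation: [0.699, -0.699, -0.109, 0.108]
contact_force: [-1.9, 2.1, 3.7]
gripper_width: 0.491
```

Emit:
apply_moves:
  moves:
    - [[0,0,0],[0,0,0],1]
    - [[0,0,0],[0,0,0],1]
    - [[0,-0.004,0],[0,0,0],1]
    - [[0,-0.012,0],[0,0,0],1]
    - [[0,-0.025,0],[0,0,0],1]
    - [[0,-0.05,0],[0,0,0],1]
    - [[0,-0.08,0],[0,0,0],1]
    - [[0,-0.11,0],[0,0,0],1]
    - [[0,-0.125,0],[0,0,0],1]
    - [[0,-0.125,0],[0,0,0],1]

```text
clock: 14.1
position: [0.5294, 0.3327, 0.1651]
orientation: [0.699, -0.698, -0.109, 0.108]
contact_force: [0.4, 1.0, -2.9]
gripper_width: 0.489
```

Run:
```python
from go import *
plan((.4640,-.120,.165,-.19),(.4640,-.120,.041,-.19))
g=grab_frame("side")[:,:,::-1]; cv2.imwrite("pics/d.png",g)
```

```text
t 14.10 pos [0.5294 0.3327 0.1651] q6 -1.440 jaw [-0.303  0.953  0.   ] down [ 0.0022  0.001  -1.    ] F [ 0.4  1.  -2.9] w 0.489
(0.464, -0.12, 0.165, -0.19) shift [-0.1996, -0.0005, -0.4115] turn [-0.0009, 0.4982, 0.0022]
(0.464, -0.12, 0.041, -0.19) shift [-0.1999, 0.1235, -0.4116] turn [-0.0009, 0.4982, 0.0022]
```

View pics/d.png

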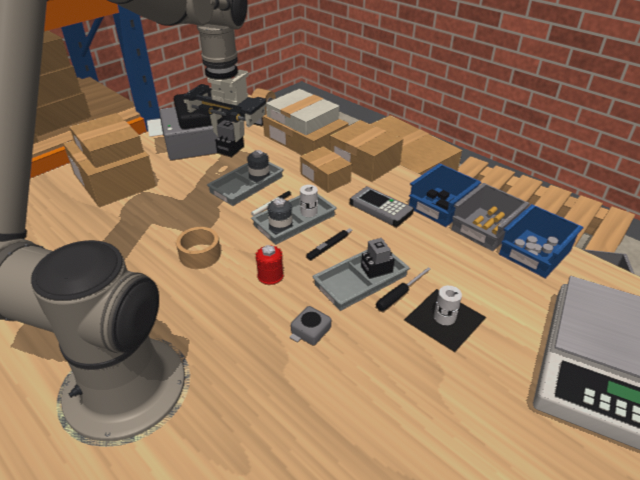

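Emit:
apply_moves:
  moves:
    - [[-0.01,0,-0.02],[0,0.03,0],1]
    - [[-0.03,0,-0.062],[0,0.08,0],1]
    - [[-0.055,0,-0.113],[0,0.14,0],1]
    - [[-0.08,0,-0.165],[0,0.2,0],1]
    - [[-0.105,0,-0.216],[0,0.26,0],1]
    - [[-0.13,0,-0.268],[0,0.32,0],1]
    - [[-0.155,0,-0.32],[0,0.39,0],1]
    - [[-0.178,0,-0.367],[0,0.45,0],1]
    - [[-0.193,0,-0.398],[0,0.49,0],1]
    - [[-0.1996,0,-0.4115],[0,0.498,0],1]

```text
clock: 15.4
position: [0.4626, -0.1215, 0.1628]
orientation: [0.704, -0.704, 0.069, -0.067]
contact_force: [0.7, 0.2, -3.4]
gripper_width: 0.49
```

Run:
```python
from go import *
plan((.4640,-.120,.041,-.19))
```

```text
t 15.40 pos [ 0.4626 -0.1215  0.1628] q6 -1.796 jaw [0.191 0.982 0.001] down [-2.1e-03  9.0e-04 -1.0e+00] F [ 0.7  0.2 -3.4] w 0.490
(0.464, -0.12, 0.041, -0.19) shift [0.0014, 0.1218, 0.0017] turn [-0.0005, -0.0024, -0.0022]
```

Emit:
apply_moves:
  moves:
    - [[0.0005,0.03,0.001],[0,0,0],1]
    - [[0.0005,0.065,0.001],[0,0,0],1]
    - [[0.0005,0.095,0.001],[0,0,0],1]
    - [[0.0005,0.11,0.001],[0,0,0],1]
    - [[0.0005,0.117,0.001],[0,0,0],1]
    - [[0.0005,0.12,0.001],[0,0,0],1]
    - [[0.0005,0.121,0.001],[0,0,0],1]
    - [[0.0005,0.122,0.001],[0,0,0],1]
    - [[0.0005,0.1225,0.001],[0,0,0],1]
    - [[0.0005,0.123,0.001],[0,0,0],1]

```text
clock: 16.65
position: [0.4644, -0.1193, 0.0411]
orientation: [-0.704, 0.704, -0.067, 0.067]
contact_force: [-0.0, -0.3, -3.3]
gripper_width: 0.492
```

Emit:
apply_moves:
  moves:
    - [[0,0,0],[0,0,0],1]
    - [[0,0.0003,0],[0,0,0],1]
    - [[0,0.0005,0],[0,0,0],1]
    - [[0,0.0007,0],[0,0,0],1]
    - [[0,0.001,0],[0,0,0],1]
    - [[0,0.001,0],[0,0,0],1]
    - [[0,0.001,0],[0,0,0],1]
    - [[0,0.001,0],[0,0,0],1]
    - [[0,0.001,0],[0,0,0],1]
    - [[0,0.001,0],[0,0,0],1]

```text
clock: 17.9
position: [0.4643, -0.1192, 0.0399]
orientation: [0.704, -0.704, 0.067, -0.067]
contact_force: [-0.1, -0.3, -3.0]
gripper_width: 0.491
```

Emit:
apply_moves:
  moves:
    - [[0,0.0003,0],[0,0,0],1]
    - [[0,0.0006,0],[0,0,0],1]
    - [[0,0.0009,0],[0,0,0],1]
    - [[0,0.0012,0],[0,0,0],1]
    - [[0,0.0014,0],[0,0,0],1]
    - [[0,0.0014,0],[0,0,0],1]
    - [[0,0.0014,0],[0,0,0],1]
    - [[0,0.0014,0],[0,0,0],1]
    - [[0,0.0014,0],[0,0,0],1]
    - [[0,0.0014,0],[0,0,0],1]

```text
clock: 19.15
position: [0.4643, -0.1192, 0.0394]
orientation: [-0.704, 0.704, -0.067, 0.067]
contact_force: [-2.8, 1.5, 8.9]
gripper_width: 0.487
```

Contact. I'll release and rise.

Emit:
apply_moves:
  moves:
    - [[0,-0.0005,0],[0,0,0],1]
    - [[0,-0.0005,0],[0,0,0],0.45]
    - [[0,-0.0005,0],[0,0,0],0.3]
    - [[0,-0.0005,0],[0,0,0],0.2]
    - [[0,-0.0005,0],[0,0,0],0.2]
    - [[0,-0.0005,0],[0,0,0],0.2]
    - [[0,-0.02,0],[0,0,0],0.2]
    - [[0,-0.06,0],[0,0,0],0.2]
    - [[0,-0.1,0],[0,0,0],0.15]
    - [[0,-0.12,0],[0,0,0],0.1]

```text
clock: 20.4
position: [0.465, -0.1195, 0.1607]
orientation: [-0.704, 0.704, -0.066, 0.068]
contact_force: [-0.3, 0.2, -0.1]
gripper_width: 0.884
```

Run:
```python
from go import *
plan((.5065,.1290,.16,-.13),(.5065,.129,.039,-.13))
g=grab_frame("side")[:,:,::-1]; cv2.imwrite("pics/e.png",cv2.resize(g[140:340,200:500],None,fx=2.6,fy=2.6))
```

```text
t 20.40 pos [ 0.465  -0.1195  0.1607] q6 -1.793 jaw [ 0.189  0.982 -0.001] down [ 0.003  -0.0012 -1.    ] F [-0.3  0.2 -0.1] w 0.884
(0.5065, 0.129, 0.16, -0.13) shift [-0.0061, 0.0005, 0.2519] turn [0.0007, -0.0598, 0.0031]
(0.5065, 0.129, 0.039, -0.13) shift [-0.0065, 0.1215, 0.252] turn [0.0007, -0.0598, 0.0031]
```

View pics/e.png

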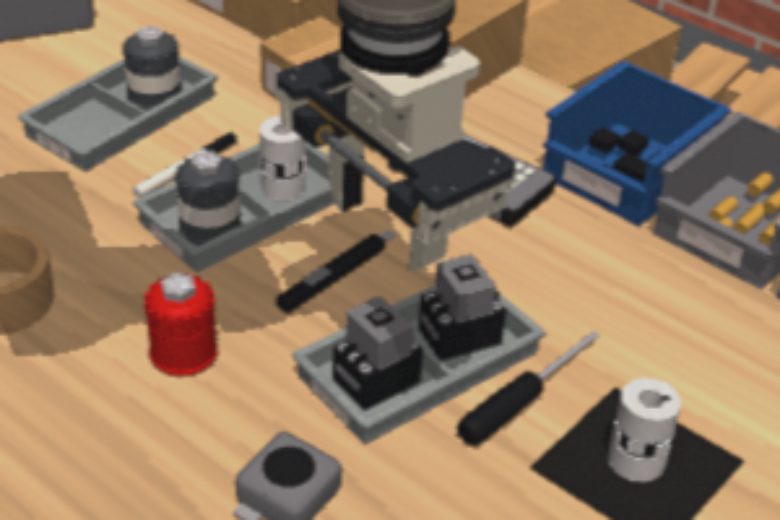

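Emit:
apply_moves:
  moves:
    - [[-0.001,0,0.03],[0,-0.01,0],0.05]
    - [[-0.002,0,0.08],[0,-0.02,0],0.05]
    - [[-0.003,0,0.13],[0,-0.03,0],0.05]
    - [[-0.005,0,0.18],[0,-0.045,0],0.05]
    - [[-0.006,0,0.225],[0,-0.06,0],0.05]
    - [[-0.006,0,0.248],[0,-0.06,0],0.05]
    - [[-0.006,0,0.252],[0,-0.06,0],0.05]
    - [[-0.006,0.01,0.252],[0,-0.06,0],0.05]
    - [[-0.006,0.025,0.252],[0,-0.06,0],0.05]
    - [[-0.006,0.025,0.252],[0,-0.06,0],0.05]

```text
clock: 21.7
position: [0.5048, 0.1283, 0.1317]
orientation: [-0.705, 0.706, -0.048, 0.045]
contact_force: [-0.5, -0.4, 0.4]
gripper_width: 0.954
```

Run:
```python
from go import *
plan((.5065,.129,.039,-.13))
for n in cal:
    g=grab_frame(n)[:,:,::-1]; u,v=proj(n,(.5065,.129,.07)).astype(int)
    cv2.imwrite(f"pics/f_{n}.png",cv2.resize(g[v-50:v+50,u-60:u+60],None,fx=5,fy=5,interpolation=cv2.INTER_CUBIC))
```

```text
t 21.70 pos [0.5048 0.1283 0.1317] q6 -1.338 jaw [ 0.131  0.991 -0.001] down [-3.6e-03 -4.0e-04 -1.0e+00] F [-0.5 -0.4  0.4] w 0.954
(0.5065, 0.129, 0.039, -0.13) shift [0.002, 0.0927, 0.001] turn [0.0009, -0.0012, -0.0035]
```

View pics/f_side.png

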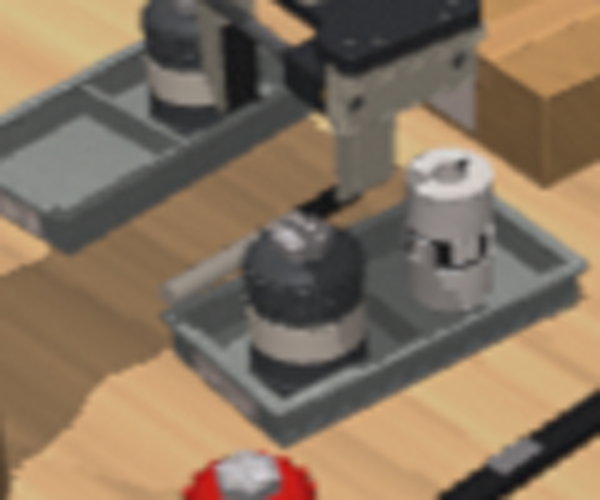

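Emit:
apply_moves:
  moves:
    - [[0.001,0.03,0.001],[0,0,0],0.05]
    - [[0.001,0.065,0.001],[0,0,0],0.05]
    - [[0.001,0.085,0.001],[0,0,0],0.05]
    - [[0.001,0.0925,0.001],[0,0,0],0.05]
    - [[0.001,0.0925,0.001],[0,0,0],0.05]
    - [[0.001,0.0925,0.001],[0,0,0],0.2]
    - [[0.001,0.0925,0.001],[0,0,0],1]
    - [[0.001,0.0925,0.001],[0,0,0],1]
    - [[0.001,0.0925,0.001],[0,0,0],1]
    - [[0.001,0.0925,0.001],[0,0,0],1]

```text
clock: 23.05
position: [0.5072, 0.1302, 0.0415]
orientation: [0.706, -0.706, 0.046, -0.046]
contact_force: [-0.6, -1.4, 5.5]
gripper_width: 0.651
```

Emit:
apply_moves:
  moves:
    - [[0,0,0],[0,0,0],1]
    - [[0,0,0],[0,0,0],1]
    - [[0,-0.004,0],[0,0,0],1]
    - [[0,-0.012,0],[0,0,0],1]
    - [[0,-0.025,0],[0,0,0],1]
    - [[0,-0.05,0],[0,0,0],1]
    - [[0,-0.08,0],[0,0,0],1]
    - [[0,-0.11,0],[0,0,0],1]
    - [[0,-0.125,0],[0,0,0],1]
    - [[0,-0.125,0],[0,0,0],1]

```text
clock: 24.3
position: [0.5074, 0.1303, 0.167]
orientation: [0.706, -0.705, 0.045, -0.047]
contact_force: [0.5, -0.2, -4.4]
gripper_width: 0.648
```

Run:
```python
from go import *
plan((.530,.3405,.165,.035),(.530,.3405,.041,.035))
g=grab_frame("side")[:,:,::-1]; cv2.imwrite("pics/g.png",g)
```

```text
t 24.30 pos [0.5074 0.1303 0.167 ] q6 -1.336 jaw [0.129 0.992 0.001] down [ 2.2e-03  3.0e-04 -1.0e+00] F [ 0.5 -0.2 -4.4] w 0.648
(0.53, 0.3405, 0.165, 0.035) shift [-0.0048, 0.0021, 0.2113] turn [-0.0004, -0.1648, 0.0022]
(0.53, 0.3405, 0.041, 0.035) shift [-0.0051, 0.1261, 0.2113] turn [-0.0004, -0.1648, 0.0022]
```

View pics/g.png

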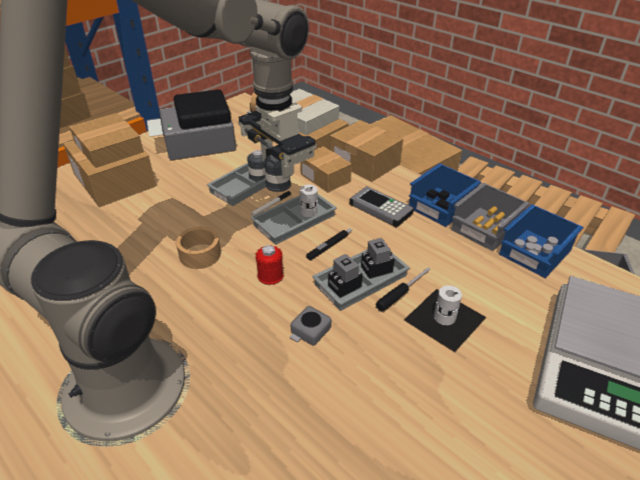

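Emit:
apply_moves:
  moves:
    - [[0,0,0.015],[0,-0.02,0],1]
    - [[-0.001,0,0.045],[0,-0.04,0],1]
    - [[-0.002,0,0.09],[0,-0.07,0],1]
    - [[-0.003,0,0.135],[0,-0.11,0],1]
    - [[-0.004,0,0.175],[0,-0.14,0],1]
    - [[-0.005,0,0.2],[0,-0.16,0],1]
    - [[-0.005,0,0.21],[0,-0.165,0],1]
    - [[-0.005,0,0.2113],[0,-0.165,0],1]
    - [[-0.005,0.01,0.2113],[0,-0.165,0],1]
    - [[-0.005,0.03,0.2113],[0,-0.165,0],1]

```text
clock: 25.6
position: [0.5299, 0.3395, 0.136]
orientation: [0.707, -0.707, -0.012, 0.011]
contact_force: [0.8, 0.4, -2.9]
gripper_width: 0.65
```

Run:
```python
from go import *
plan((.530,.3405,.0415,.035))
```

```text
t 25.60 pos [0.5299 0.3395 0.136 ] q6 -1.156 jaw [-0.034  0.999  0.   ] down [ 1.4e-03  5.0e-04 -1.0e+00] F [ 0.8  0.4 -2.9] w 0.650
(0.53, 0.3405, 0.0415, 0.035) shift [-0.0, 0.0945, 0.001] turn [-0.0004, -0.0012, 0.0014]
```

Emit:
apply_moves:
  moves:
    - [[0,0.03,0],[0,0,0],1]
    - [[0,0.06,0],[0,0,0],1]
    - [[0,0.08,0],[0,0,0],1]
    - [[0,0.089,0],[0,0,0],1]
    - [[0,0.092,0],[0,0,0],1]
    - [[0,0.093,0],[0,0,0],1]
    - [[0,0.0935,0],[0,0,0],1]
    - [[0,0.094,0],[0,0,0],1]
    - [[0,0.0945,0],[0,0,0],1]
    - [[0,0.0945,0],[0,0,0],1]

```text
clock: 26.85
position: [0.5294, 0.3404, 0.0416]
orientation: [0.707, -0.707, -0.012, 0.012]
contact_force: [-0.2, 0.1, -3.7]
gripper_width: 0.647
```

Emit:
apply_moves:
  moves:
    - [[0,0,0],[0,0,0],1]
    - [[0,0.0003,0],[0,0,0],1]
    - [[0,0.0006,0],[0,0,0],1]
    - [[0,0.0008,0],[0,0,0],1]
    - [[0,0.001,0],[0,0,0],1]
    - [[0,0.001,0],[0,0,0],1]
    - [[0,0.001,0],[0,0,0],1]
    - [[0,0.001,0],[0,0,0],1]
    - [[0,0.001,0],[0,0,0],1]
    - [[0,0.001,0],[0,0,0],1]

```text
clock: 28.1
position: [0.5294, 0.3404, 0.0415]
orientation: [0.707, -0.707, -0.013, 0.012]
contact_force: [-3.9, -1.0, 7.3]
gripper_width: 0.649
```

Emit:
apply_moves:
  moves:
    - [[0,-0.0005,0],[0,0,0],1]
    - [[0,-0.0005,0],[0,0,0],0.3]
    - [[0,-0.0005,0],[0,0,0],0.15]
    - [[0,-0.0005,0],[0,0,0],0.05]
    - [[0,-0.0005,0],[0,0,0],0.05]
    - [[0,-0.0005,0],[0,0,0],0.05]
    - [[0,-0.02,0],[0,0,0],0.05]
    - [[0,-0.06,0],[0,0,0],0.05]
    - [[0,-0.1,0],[0,0,0],0.15]
    - [[0,-0.12,0],[0,0,0],0.2]

```text
clock: 29.35
position: [0.5302, 0.3408, 0.1632]
orientation: [0.708, -0.706, -0.014, 0.011]
contact_force: [0.2, 0.7, -0.1]
gripper_width: 0.813
```

Run:
```python
from go import *
plan((.540,-.3237,.16,-.19),(.54,-.3237,.039,-.19))
g=grab_frame("side")[:,:,::-1]; cv2.imwrite("pics/i.png",cv2.resize(g[140:340,200:500],None,fx=2.6,fy=2.6))
T=grab_frame("top")[:,:,::-1]; cv2.imwrite("pics/i2.png",T)
x0,y0,x1,y1=460,185,520,250
s=T[y0:y1,x0:x1].min(2); m=(s>95).astype(np.uint8)
c=max(cv2.findContours(m,cv2.RETR_EXTERNAL,cv2.CHAIN_APPROX_NONE)[0],key=cv2.contourArea); M=cv2.moments(cv2.convexHull(c))
p=(M['m10']/M['m00']+x0,M['m01']/M['m00']+y0); print(p,M['m00'],ray("top",*p,.074))
```

```text
t 29.35 pos [0.5302 0.3408 0.1632] q6 -1.156 jaw [-0.035  0.999  0.002] down [ 0.0034  0.0017 -1.    ] F [ 0.2  0.7 -0.1] w 0.813
(0.54, -0.3237, 0.16, -0.19) shift [-0.0137, 0.0021, -0.6645] turn [-0.002, 0.2253, 0.0033]
(0.54, -0.3237, 0.039, -0.19) shift [-0.0141, 0.1231, -0.6647] turn [-0.002, 0.2253, 0.0033]
(497.094315245478, 211.83204134366926) 387.0 [ 0.54046789 -0.32228293]
```

View pics/i.png

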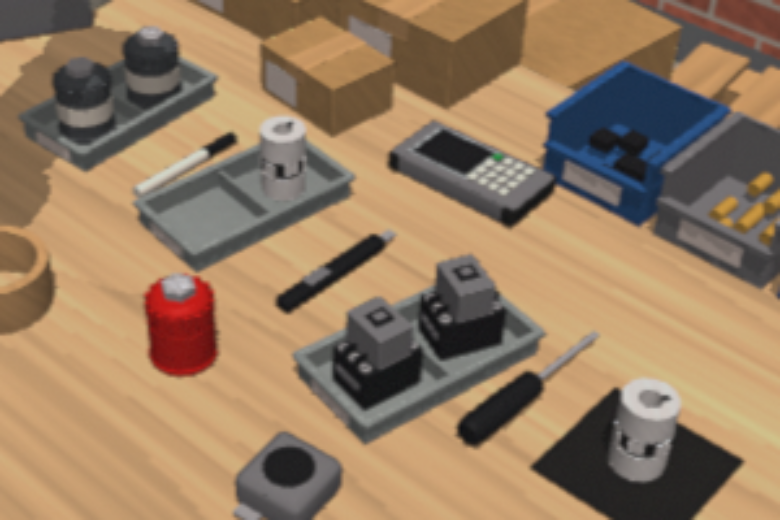

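The filter is in place in the left tray, and the coupling is upright on the mat at (0.540,-0.323).

Emit:
apply_moves:
  moves:
    - [[0,0,-0.05],[0,0.02,0],0.2]
    - [[-0.002,0,-0.11],[0,0.04,0],0.2]
    - [[-0.003,0,-0.17],[0,0.06,0],0.2]
    - [[-0.005,0,-0.23],[0,0.08,0],0.2]
    - [[-0.006,0,-0.29],[0,0.1,0],0.2]
    - [[-0.007,0,-0.35],[0,0.12,0],0.2]
    - [[-0.009,0,-0.41],[0,0.14,0],0.2]
    - [[-0.01,0,-0.47],[0,0.16,0],0.2]
    - [[-0.011,0,-0.53],[0,0.18,0],0.2]
    - [[-0.012,0,-0.59],[0,0.2,0],0.2]

```text
clock: 30.7
position: [0.5375, -0.2513, 0.1591]
orientation: [0.705, -0.704, 0.059, -0.058]
contact_force: [-0.2, 0.3, -0.5]
gripper_width: 0.799
```

Run:
```python
from go import *
plan((.540,-.323,.13,-.19),(.54,-.323,.039,-.19))
```

```text
t 30.70 pos [ 0.5375 -0.2513  0.1591] q6 -1.972 jaw [0.165 0.986 0.001] down [-0.0014  0.0012 -1.    ] F [-0.2  0.3 -0.5] w 0.799
(0.54, -0.323, 0.13, -0.19) shift [0.0144, 0.029, -0.0703] turn [-0.0009, 0.0244, -0.0016]
(0.54, -0.323, 0.039, -0.19) shift [0.0145, 0.12, -0.0704] turn [-0.0009, 0.0244, -0.0016]
```

Emit:
apply_moves:
  moves:
    - [[0.01,0,-0.045],[0,0.02,0],0.2]
    - [[0.0145,0,-0.067],[0,0.024,0],0.2]
    - [[0.0145,0.005,-0.07],[0,0.024,0],0.2]
    - [[0.0145,0.02,-0.07],[0,0.024,0],0.2]
    - [[0.0145,0.05,-0.07],[0,0.024,0],0.2]
    - [[0.0145,0.08,-0.07],[0,0.024,0],0.2]
    - [[0.0145,0.105,-0.07],[0,0.024,0],0.2]
    - [[0.0145,0.117,-0.07],[0,0.024,0],0.2]
    - [[0.0145,0.119,-0.07],[0,0.024,0],0.2]
    - [[0.0145,0.119,-0.07],[0,0.024,0],0.2]

```text
clock: 31.95
position: [0.5415, -0.321, 0.0422]
orientation: [-0.704, 0.704, -0.066, 0.067]
contact_force: [-0.3, 0.8, 1.2]
gripper_width: 0.801
```

Emit:
apply_moves:
  moves:
    - [[0,0,0],[0,0,0],1]
    - [[0,0,0],[0,0,0],1]
    - [[0,0,0],[0,0,0],1]
    - [[0,0,0],[0,0,0],1]
    - [[0,0,0],[0,0,0],1]
    - [[0,0,0],[0,0,0],1]
    - [[0,-0.004,0],[0,0,0],1]
    - [[0,-0.012,0],[0,0,0],1]
    - [[0,-0.025,0],[0,0,0],1]
    - [[0,-0.05,0],[0,0,0],1]

```text
clock: 33.2
position: [0.5405, -0.3204, 0.0915]
orientation: [0.705, -0.703, 0.067, -0.066]
contact_force: [0.5, -1.1, -3.4]
gripper_width: 0.478
```

Run:
```python
from go import *
plan((.510,.136,.165,-.13))
```

```text
t 33.20 pos [ 0.5405 -0.3204  0.0915] q6 -2.039 jaw [0.188 0.982 0.001] down [-0.0018  0.0018 -1.    ] F [ 0.5 -1.1 -3.4] w 0.478
(0.51, 0.136, 0.165, -0.13) shift [-0.1157, -0.0726, 0.4426] turn [-0.0015, -0.0587, -0.0021]
```

Emit:
apply_moves:
  moves:
    - [[0,-0.03,0],[0,0,0],1]
    - [[0,-0.065,0.01],[0,0,0],1]
    - [[-0.01,-0.0735,0.04],[0,0,0],1]
    - [[-0.025,-0.0735,0.095],[0,-0.01,0],1]
    - [[-0.04,-0.0735,0.15],[0,-0.02,0],1]
    - [[-0.053,-0.0735,0.205],[0,-0.03,0],1]
    - [[-0.068,-0.0735,0.26],[0,-0.04,0],1]
    - [[-0.082,-0.0735,0.315],[0,-0.05,0],1]
    - [[-0.096,-0.0735,0.365],[0,-0.058,0],1]
    - [[-0.106,-0.0735,0.405],[0,-0.058,0],1]

```text
clock: 34.45
position: [0.5123, 0.0989, 0.166]
orientation: [0.706, -0.705, 0.046, -0.046]
contact_force: [0.5, -0.2, -2.5]
gripper_width: 0.473
```

Run:
```python
from go import *
plan((.510,.136,.165,-.13),(.510,.136,.0415,-.13))
```

```text
t 34.45 pos [0.5123 0.0989 0.166 ] q6 -1.398 jaw [0.129 0.992 0.001] down [ 7.e-04  5.e-04 -1.e+00] F [ 0.5 -0.2 -2.5] w 0.473
(0.51, 0.136, 0.165, -0.13) shift [-0.0071, 0.001, 0.0365] turn [-0.0006, 0.0005, 0.0007]
(0.51, 0.136, 0.0415, -0.13) shift [-0.0072, 0.1245, 0.0364] turn [-0.0006, 0.0005, 0.0007]
```

Emit:
apply_moves:
  moves:
    - [[-0.005,0,0.025],[0,0,0],1]
    - [[-0.007,0,0.035],[0,0,0],1]
    - [[-0.007,0.005,0.0363],[0,0,0],1]
    - [[-0.007,0.03,0.0363],[0,0,0],1]
    - [[-0.007,0.065,0.0363],[0,0,0],1]
    - [[-0.007,0.095,0.0363],[0,0,0],1]
    - [[-0.007,0.112,0.0363],[0,0,0],1]
    - [[-0.007,0.119,0.0363],[0,0,0],1]
    - [[-0.007,0.1215,0.0363],[0,0,0],1]
    - [[-0.007,0.1225,0.0363],[0,0,0],1]

```text
clock: 35.7
position: [0.5112, 0.1333, 0.0431]
orientation: [0.706, -0.705, 0.046, -0.047]
contact_force: [0.3, -0.2, -3.2]
gripper_width: 0.476
```

Emit:
apply_moves:
  moves:
    - [[0,0,0],[0,0,0],1]
    - [[0,0.0003,0],[0,0,0],1]
    - [[0,0.0006,0],[0,0,0],1]
    - [[0,0.0009,0],[0,0,0],1]
    - [[0,0.0012,0],[0,0,0],1]
    - [[0,0.0015,0],[0,0,0],1]
    - [[0,0.0018,0],[0,0,0],1]
    - [[0,0.0018,0],[0,0,0],1]
    - [[0,0.0018,0],[0,0,0],1]
    - [[0,0.0018,0],[0,0,0],1]

```text
clock: 36.95
position: [0.511, 0.1335, 0.0419]
orientation: [0.706, -0.706, 0.046, -0.047]
contact_force: [-3.4, -1.4, 9.5]
gripper_width: 0.477
```

Emit:
apply_moves:
  moves:
    - [[0,-0.0005,0],[0,0,0],1]
    - [[0,-0.0005,0],[0,0,0],0.45]
    - [[0,-0.0005,0],[0,0,0],0.3]
    - [[0,-0.0005,0],[0,0,0],0.2]
    - [[0,-0.0005,0],[0,0,0],0.2]
    - [[0,-0.0005,0],[0,0,0],0.2]
    - [[0,-0.02,0],[0,0,0],0.2]
    - [[0,-0.06,0],[0,0,0],0.2]
    - [[0,-0.1,0],[0,0,0],0.2]
    - [[0,-0.13,0],[0,0,0],0.2]

```text
clock: 38.2
position: [0.511, 0.1336, 0.1725]
orientation: [0.706, -0.705, 0.046, -0.047]
contact_force: [0.2, -0.2, -0.3]
gripper_width: 0.798
```

Emit:
apply_moves:
  moves:
    - [[-0.02,-0.02,-0.05],[0,0,0],0.2]
    - [[-0.02,-0.03,-0.11],[0,0,0],0.2]
    - [[-0.02,-0.03,-0.17],[0,0,0],0.2]
    - [[-0.02,-0.03,-0.23],[0,0,0],0.2]
    - [[-0.02,-0.03,-0.29],[0,0,0],0.2]
    - [[-0.02,-0.03,-0.35],[0,0,0],0.2]
    - [[-0.02,-0.03,-0.4],[0,0,0],0.2]
    - [[-0.02,-0.03,-0.42],[0,0,0],0.2]
    - [[-0.02,-0.03,-0.42],[0,0,0],0.2]
    - [[-0.02,-0.03,-0.42],[0,0,0],0.2]

```text
clock: 39.45
position: [0.4362, -0.2788, 0.2006]
orientation: [0.706, -0.705, 0.046, -0.046]
contact_force: [-0.2, 0.2, -0.0]
gripper_width: 0.799
```

Run:
```python
from go import *
plan()
g=grab_frame("side")[:,:,::-1]; cv2.imwrite("pics/z1.png",cv2.resize(g[140:340,200:500],None,fx=2.6,fy=2.6))
T=grab_frame("top")[:,:,::-1]; cv2.imwrite("pics/z2.png",cv2.resize(T[135:295,125:445],None,fx=2.4,fy=2.4,interpolation=cv2.INTER_CUBIC))
```

```text
t 39.45 pos [ 0.4362 -0.2788  0.2006] q6 -2.158 jaw [0.129 0.992 0.001] down [-3.e-04  1.e-03 -1.e+00] F [-0.2  0.2 -0. ] w 0.799
```

View pics/z1.png

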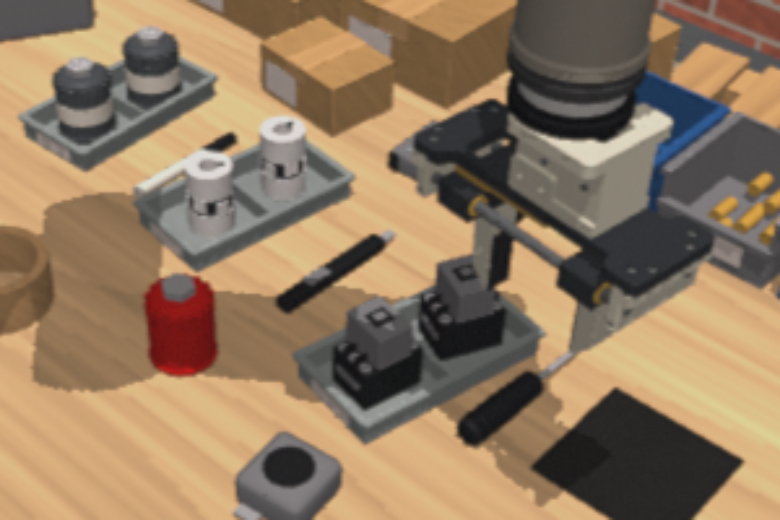

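View pics/z2.png

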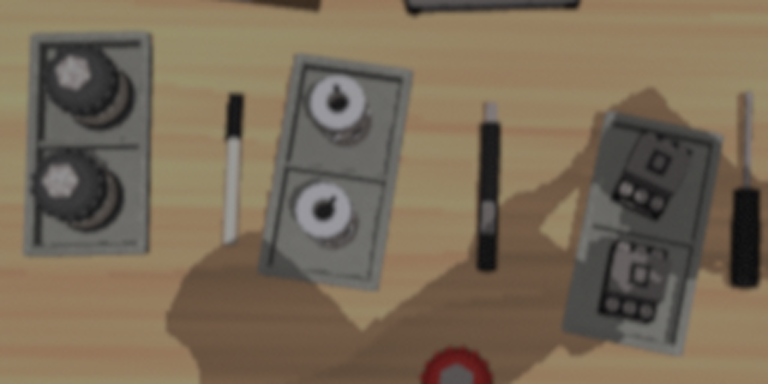

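The pictures show matching pairs in all three trays, every part upright, the mat empty and the gripper clear.

Run:
```python
from bench import *
print(finish_job())
```

```text
the job is handed in; nothing more can be done
None
```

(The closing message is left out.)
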